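# Point out the next dish and its place, then log it

### The job

Show the overhead camera which dish goes on the microscope plate next, and where: point straight down at the middle of the amber-lidded dish with the fingertips within about 3 cm above it, keep still there for at least two seconds without touching it, then point in the same way at the one empty cradle on the black plate. Then press the green button on the control box fully down to log it, let it come up again and move off. Touch and shift none of the dishes, the cradles, the plate or the bottle, and do not dip the fingers over the middle of any other dish on the way.

Things in the scene. Friction and masses are not known exactly. Their poses are not given: they have to be found in the camera images.
- amber_dish: round 60 mm culture dish with an amber (orange-yellow) lid, 16 mm tall overall, flat-topped, 40 g, loose; origin at the centre of its underside, z up, so the lid's top is 16 mm above it (one of three dishes standing on the blue bench between the robot and the stage plate, in a varying order); the dish to point at
- blue_dish: round 60 mm culture dish with a dark blue lid, 16 mm tall overall, flat-topped, 40 g, loose; origin at the centre of its underside, z up, so the lid's top is 16 mm above it (one of three dishes standing on the blue bench between the robot and the stage plate, in a varying order)
- violet_dish: round 60 mm culture dish with a violet lid, 16 mm tall overall, flat-topped, 40 g, loose; origin at the centre of its underside, z up, so the lid's top is 16 mm above it (one of three dishes standing on the blue bench between the robot and the stage plate, in a varying order)
- white_dish_a: round 60 mm culture dish with a white lid, 16 mm tall overall, flat-topped, 40 g, loose; origin at the centre of its underside, z up, so the lid's top is 16 mm above it; it sits in cradle_a
- white_dish_b: round 60 mm culture dish with a white lid, 16 mm tall overall, flat-topped, 40 g, loose; origin at the centre of its underside, z up, so the lid's top is 16 mm above it; it sits in cradle_b
- stage: black plate 110 x 320 x 12 mm, fixed on the bench, carrying three cradles in a row 100 mm apart; origin at the centre of its underside, y along its length, z up; its top is 12 mm above the bench
- empty_cradle: bare aluminium ring cradle, 76 mm outside, 64 mm inside, rim 8 mm high, with a dark floor 3 mm up, fixed on the black stage plate; the only one of the three without a dish in it; origin at the centre of its underside (12 mm above the bench), z up
- cradle_a: bare aluminium ring cradle, 76 mm outside, 64 mm inside, rim 8 mm high, with a dark floor 3 mm up, fixed on the black stage plate; occupied by a white-lidded dish; origin at the centre of its underside (12 mm above the bench), z up
- cradle_b: bare aluminium ring cradle, 76 mm outside, 64 mm inside, rim 8 mm high, with a dark floor 3 mm up, fixed on the black stage plate; occupied by a white-lidded dish; origin at the centre of its underside (12 mm above the bench), z up
- control_box: cream control box 85 x 60 x 35 mm, fixed on the bench to one side of the work (left or right), with the green push button on its top; origin at the centre of its underside, z up
- log_button_top (a point): centre of the top face of the green button, 28 mm across; press straight down along world z
- log_button (a joint): travel of the green button: 0 = up, 0.006 m = fully down; its spring takes about 5 N when fully down and pushes it up again
- bottle: small labelled bottle with a white cap, 38 mm across, 75 mm tall, loose, standing on the side of the work opposite to the control box; origin at the centre of its underside
Not all that is in view belongs to the job. What is shaped like the white_dish_b but red is not meant. Of the things shaped like the violet_dish, the violet one is meant.

How it is judged (in metres and radians):
On the way, in this order (a step that is already met when the one before it is completed fails the run):
1. the fingertips stay just above the middle of the amber lid for 2 s (horizontal distance between the grasp point and amber_dish below 0.018 m and z of the grasp point in the frame of amber_dish between 0.033 and 0.08 m), for 2 s.
2. then the fingertips stay just above the middle of the empty cradle for 2 s (horizontal distance between the grasp point and empty_cradle below 0.018 m and z of the grasp point in the frame of empty_cradle between 0.024 and 0.072 m), for 2 s.
3. then the green button is pressed fully down (value of joint log_button above 0.0048 m), for 0.05 s.
At the end, for the whole second after the job is handed in: the green button is up again (within 1.5 mm), and all five dishes and the bottle stand at rest within 6 mm of where they began (value of joint log_button below 0.0015 m and distance of each of amber_dish, blue_dish, violet_dish, white_dish_a, white_dish_b, bottle from where it was at the start of the episode below 0.006 m and linear speed of each of amber_dish, blue_dish, violet_dish, white_dish_a, white_dish_b, bottle below 0.02 m/s); the robot touches nothing.
It fails at once if the robot touches a dish, a cradle, the plate or the bottle (over 0.5 N) (contact force between any of the fingers, the arm and amber_dish above 0.5 N or contact force between any of the fingers, the arm and blue_dish above 0.5 N or contact force between any of the fingers, the arm and violet_dish above 0.5 N or contact force between any of the fingers, the arm and white_dish_a above 0.5 N or contact force between any of the fingers, the arm and white_dish_b above 0.5 N or contact force between any of the fingers, the arm and empty_cradle above 0.5 N or contact force between any of the fingers, the arm and cradle_a above 0.5 N or contact force between any of the fingers, the arm and cradle_b above 0.5 N or contact force between any of the fingers, the arm and stage above 0.5 N or contact force between any of the fingers, the arm and bottle above 0.5 N).
It fails at once if a dish or the bottle is shifted or lifted by more than 6 mm (distance of any of amber_dish, blue_dish, violet_dish, white_dish_a, white_dish_b, bottle from where it was at the start of the episode above 0.006 m).
It fails at once if the fingertips dip to within about 3 cm above the middle (15 mm around the centre) of a wrong dish ((horizontal distance between the grasp point and blue_dish below 0.015 m and z of the grasp point in the frame of blue_dish between -0.05 and 0.065 m) or (horizontal distance between the grasp point and violet_dish below 0.015 m and z of the grasp point in the frame of violet_dish between -0.05 and 0.065 m) or (horizontal distance between the grasp point and white_dish_a below 0.015 m and z of the grasp point in the frame of white_dish_a between -0.05 and 0.065 m) or (horizontal distance between the grasp point and white_dish_b below 0.015 m and z of the grasp point in the frame of white_dish_b between -0.05 and 0.065 m)).
It also fails if it takes over 53 s, if anything falls off the work surface, if the arm or the gripper's body presses on something with over 40 N, if the wrist force passes 120 N, or if a joint passes its speed limit or range.

### The arm

A 6-joint arm with a two-finger parallel gripper is mounted at the origin on the work surface. World frame = base frame: x ahead of the robot, y to its left, z up, the work surface at z = 0. Lengths are in mm, angles in rad, forces in N, time in s.
With the tool pointing down it reaches from about 350 to 875 mm from the base axis. Payload 4.2 kg.
Tool frame: the origin (TCP) lies at the very end of the fingers, on their centre line; the grasp point (between the pads) lies 19 mm behind it (arm.grasp_offset is the distance from the TCP to the grasp point, in mm); z points along the fingers, y is the direction in which the jaws open and shut (so a half turn about z gives the same grasp; the last joint's range is limited). The gripper opens to 85 mm and grips with 20 to 120 N. Pads are 22 mm wide; open, the fingers measure 114 mm over their backs; the gripper's body (76 mm by 85 mm) begins 54 mm behind the grasp point. The pads swing forward as they close: fully open they stand 13 mm farther back than shut.
Start: joints at [-0.897, 0.385, 0.008, 0, -1.194, -0.259], TCP at [251.892, -571.97, 231.312] pointing down, gripper open.
Joint ranges: [-3.14, 3.14], [-1.21, 2.06], [-1.07, 1.41], [-3.16, 2.05], [-2.99, -0.16], [-3.1, 3.1]. Speed limits (rad/s): [2.79, 2.79, 3.14, 3.14, 3.14, 3.14].

### API

Orientations are given as a unit quaternion [x, y, z, w].
In Python, from bench import arm gives the robot as it stands.
- The arm moves only by the tool arm_command, never from a script. Its argument "commands" is one flat list of numbers, 4 for each row, row after row: the shift along the tool's x, y, z in m, then the turn about the tool's z in degrees. In form: [tx, ty, tz, roll, tx, ty, tz, roll, ...]. A call has exactly 5 rows; each row shifts and turns the pose as measured when the row begins, along the tool's axes as they then stand; what a row does not reach is not made up. A row lasts 1/10 s, in which the tool goes at most 50 mm and 8.59 degrees, less where a joint would pass 70% of its speed; a pose out of reach is approached as far as the arm can. A call with a gripper value outside its range is refused whole. "jaw" is the opening, from 0 (shut) to 1 (fully open), set as the call begins (left out, the last holds). The fingers move at their own pace and stop on an object; the grip force is fixed at half the most. Time passes only in rows, so rows that do not move let the fingers close, or fill a call up. It gives the time, the measured TCP pose, the force and the opening at its end, in the units of the state.
- arm.read_state(): the state, without advancing time (a new reading comes with each control period).
- arm.get_image(name): name is "side" or "top"; returns the picture (384x512x3 uint8, red, green, blue); there is no depth.
- arm.camera_info(name): a dict with "camera_matrix" (3x3 intrinsics, pixels), "k1" (the pictures are not rectified: a ray, as slopes to the right and down, at radius r is drawn at 1 + k1 r^2 times it, then the intrinsics apply), "world_from_camera" (4x4, takes a point from camera to world coordinates). Camera axes: x right, y down, z forward; pixel columns grow to the right and rows downward; lengths in mm; the calibration is good to about 2 mm. A picture is of the moment at which its call begins. camera_info takes no time and is no camera call.
- arm.job_done(): hands the job in, once; it reports no verdict.
Trained networks look in the newest picture that a camera, given by its name, has taken for a name from the list of things; names that differ only in an ending like _2 or _b are one class to them, and where a whole thing is asked for, a point or a joint stands for the part that bears it (a point fixed in the world has none). Each returns a list of dicts, best first, with "confidence" (0 to 1); they miss things now and then, are a little off and sometimes report something else, mostly with a low value. They report only what shows in the picture. A call takes as long as a camera call. They do not tell look-alikes from the thing itself.
- arm.regions_of(camera, target): "mask" (384x512 bool, what is visible of it).
- arm.place_of(camera, target): "centre" ([x, y, z] in mm, in the coordinates of the camera as it stood for that picture, good to about 4 mm: a listed point, or the origin of a listed thing).
The state is a dict: "clock": time; "joints": joint angles; "joint_vel": joint speeds; "joint_efforts": joint torques, N m; "position": TCP position; "ee_rot": TCP orientation; "contact_force": force on the tool from outside, world axes, zero at the start; "wrist_torque": the same for the moment, N m; "gripper_width": finger opening in mm.
Only numpy, scipy, OpenCV 4.12 (cv2) and the standard library are available. Lean on these libraries where they do the work, as an engineer would, in place of code of your own. Each camera call takes 0.05 s, during which the arm holds its last target.

## Working session

There is one attempt and no reset: what is moved stays moved. The work goes in short steps, Python scripts to look and compute and a tool call to move; the robot and the scene stay as the last step left them, time stands still between calls to the robot, and variables do not carry over. Pictures are saved under pics/ and viewed, and the job is handed in when it is done.

Besides the shell and the picture viewer there is one more tool, called after ">>>" as name(argument=value, ...) on one line, values as JSON. arm_command: Moves the arm, as the interface text tells. Its arguments: {"type":"object","properties":{"commands":{"type":"array"},"jaw":{"type":"number"}},"required":["commands"]}

```bash
mkdir -p pics; python3 - <<'E'
from bench import arm
import cv2,numpy as np
for n in ("top","side"):
    im=arm.get_image(n); cv2.imwrite(f"pics/{n}0.png",im[:,:,::-1])
    print(n,arm.camera_info(n))
    W=np.array(arm.camera_info(n)["world_from_camera"])
    for t in ("amber_dish","empty_cradle","stage","control_box","log_button_top","bottle"):
        for d in arm.place_of(n,t):
            p=W@np.r_[d["centre"],1]; print(n,t,round(d["confidence"],2),p[:3].round(1))
print(arm.read_state())
E
```

```text
top {'camera_matrix': array([[415.3629879 ,   0.        , 260.11019354],
       [  0.        , 415.3629879 , 197.51046815],
       [  0.        ,   0.        ,   1.        ]]), 'k1': 0.03226799772189514, 'world_from_camera': array([[ 1.48140911e-02, -9.90397371e-01,  1.37453957e-01,
         4.28622328e+02],
       [-9.99884825e-01, -1.51268416e-02, -1.23095193e-03,
         2.91254794e+01],
       [ 3.29837580e-03, -1.37419891e-01, -9.90507392e-01,
         1.00774126e+03],
       [ 0.00000000e+00,  0.00000000e+00,  0.00000000e+00,
         1.00000000e+00]])}
top amber_dish 0.94 [ 4.552e+02  1.264e+02 -2.000e-01]
top empty_cradle 0.67 [629.9 143.   13.7]
top stage 0.95 [619.7  41.8  -1.6]
top control_box 0.58 [532.2 310.2  -4.3]
top log_button_top 0.55 [526.2 309.4  59.1]
top bottle 0.75 [ 519.6 -307.9   -6.6]
side {'camera_matrix': array([[429.62763805,   0.        , 262.36033601],
       [  0.        , 429.62763805, 187.22632393],
       [  0.        ,   0.        ,   1.        ]]), 'k1': -0.05125903186570188, 'world_from_camera': array([[-9.88996175e-01, -9.44314525e-02,  1.13882
[... 741 characters left out ...]
rray([-8.97378431e-01,  3.84658034e-01,  7.91946439e-03, -1.61046085e-05,
       -1.19401839e+00, -2.58586351e-01]), 'joint_vel': array([ 4.25579068e-04,  6.66729267e-04, -8.59620184e-06,  7.96263310e-04,
        1.31957271e-03, -1.92455089e-04]), 'joint_efforts': array([ 4.36356095e-05, -3.91949236e+01,  1.88583326e+01,  4.18990865e+00,
       -2.95425962e-04,  7.59163953e-06]), 'position': array([ 251.90738423, -571.96133146,  231.34267356]), 'ee_rot': array([-2.05928853e-01,  9.78566966e-01, -1.42207921e-05,  1.55335060e-05]), 'contact_force': array([-0.04266054,  0.3468764 , -0.66218615]), 'wrist_torque': array([-0.05548262, -0.04593661,  0.01202029]), 'gripper_width': 85.30815771110713}
```

View pics/top0.png

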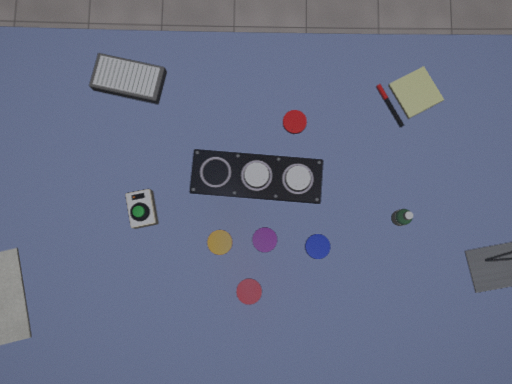

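View pics/side0.png

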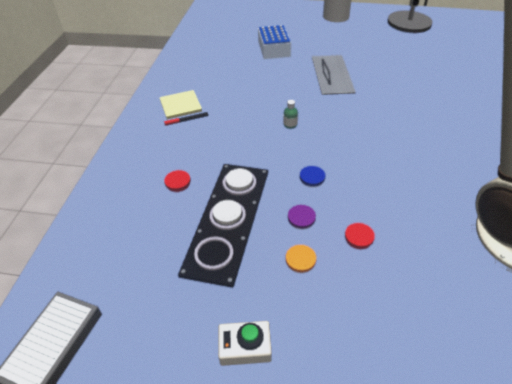

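The top view shows the amber lid at (220,242), the empty cradle at (216,172), and the green button at (139,212). The bottle is at (402,217).

Possible mix-ups:
- **For amber:** violet (265,240), blue (318,246), and red look-alikes (249,291) and (295,122).
- **For the empty cradle:** the two white-dish cradles at (257,175) and (298,179).

I choose the orange-yellow lid and the ring with the dark floor, and will check both in a crop along with pixel measurements.

```bash
cat > h.py <<'E'
from bench import arm
import cv2,numpy as np
def ray(n,u,v,z):
    c=arm.camera_info(n);K=np.array(c["camera_matrix"]);W=np.array(c["world_from_camera"])
    d=np.array([(u-K[0,2])/K[0,0],(v-K[1,2])/K[1,1]]);s=d.copy()
    for _ in range(20): s=d/(1+c["k1"]*(s@s))
    r=W[:3,:3]@np.r_[s,1];o=W[:3,3]
    return o+r*(z-o[2])/r[2]
E
python3 - <<'E'
from h import *
for n in("top","side"):
    im=cv2.imread(f"pics/{n}0.png");hsv=cv2.cvtColor(im,cv2.COLOR_BGR2HSV)
    for nm,lo,hi,z in(("amber",(12,120,100),(28,255,255),16),("violet",(135,80,60),(160,255,255),16),("blue",(115,190,90),(125,255,255),16),("green",(50,150,80),(75,255,255),46)):
        m=cv2.inRange(hsv,lo,hi);k,l,s,c=cv2.connectedComponentsWithStats(m)
        for i in range(1,k):
            if s[i,4]>60: print(n,nm,s[i],c[i].round(1),ray(n,*c[i],z).round(1))
    for t in("empty_cradle","log_button_top","bottle"):
        for d in arm.regions_of(n,t)[:2]:
            ys,xs=np.where(d["mask"]);c=((xs.min()+xs.max())/2,(ys.min()+ys.max())/2)
            print(n,t,round(d["confidence"],2),c,len(xs),ray(n,*c,20).round(1))
im=cv2.imread("pics/top0.png")[140:270,110:340];cv2.imwrite("pics/crop.png",cv2.resize(im,None,fx=3.4,fy=3.4,interpolation=cv2.INTER_CUBIC))
E
```

```text
top amber [208 231  12  23 183] [213.5 242.2] [457.6 137.   16. ]
top violet [253 227  24  25 472] [264.4 239.3] [466.   16.3  16. ]
top empty_cradle 0.91 (np.float64(216.0), np.float64(172.0)) 746 [626.4 135.5  20. ]
top log_button_top 0.19 (np.float64(401.0), np.float64(217.0)) 266 [ 524.  -307.9   20. ]
top bottle 0.75 (np.float64(401.5), np.float64(217.0)) 300 [ 524.  -309.1   20. ]
side amber [286 245  30  26 611] [300.5 257.6] [456.3 126.4  16. ]
side violet [288 205  28  23 494] [301.3 215.8] [463.8  20.6  16. ]
side blue [301 167  23  16 291] [312.  174.7] [ 449.8 -106.4   16. ]
side green [242 325  16  15 165] [249.  331.5] [525.6 303.3  46. ]
side empty_cradle 0.56 (np.float64(213.0), np.float64(253.5)) 1029 [624.7 142.9  20. ]
side log_button_top 0.72 (np.float64(249.5), np.float64(333.5)) 241 [527.2 294.5  20. ]
side bottle 0.57 (np.float64(290.0), np.float64(113.5)) 309 [ 523.6 -330.    20. ]
```

View pics/crop.png

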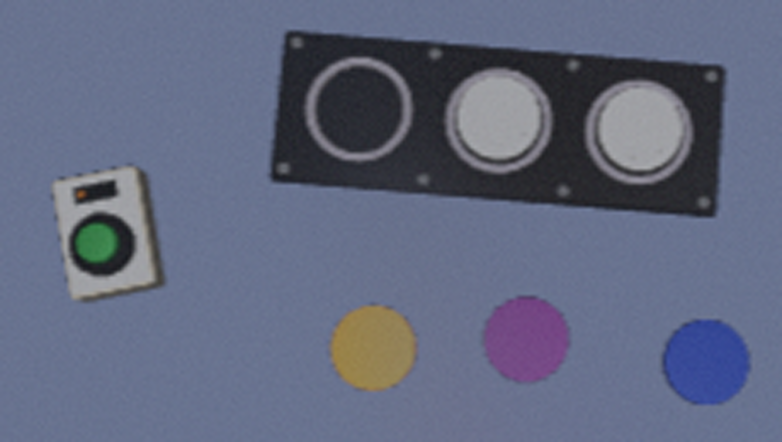

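The crop confirms both choices: the amber lid at crop (373,347) and the empty ring at (359,109). Next I'll triangulate the button.

```bash
python3 - <<'E'
from h import *
for nm,a,b in(("amber",(219.6,242),(300.5,257.6)),("cradle",(216,172),(213,253.2)),("button",(138.6,211.5),(249.3,332)),("blue",(317.8,246.5),(312.5,176)),("violet",(264.6,239.6),(301.5,216))):
    P=[];D=[]
    for n,p in(("top",a),("side",b)):
        p0=ray(n,*p,0);p1=ray(n,*p,100);P.append(p0);D.append((p1-p0)/100)
    A=np.c_[D[0],-D[1]];s=np.linalg.lstsq(A,P[1]-P[0],rcond=None)[0]
    print(nm,(P[0]+D[0]*s[0]).round(1),(P[1]+D[1]*s[1]).round(1), "top@16",ray("top",*a,16).round(1))
# button geometry in side crop
im=cv2.imread("pics/side0.png")[300:380,200:300];cv2.imwrite("pics/crop2.png",cv2.resize(im,None,fx=6,fy=6,interpolation=cv2.INTER_CUBIC))
R=arm.read_state()["ee_rot"]
from scipy.spatial.transform import Rotation as Ro
print(Ro.from_quat(R).as_matrix().round(3), arm.grasp_offset, arm.read_state()["clock"])
E
```

```text
amber [458.4 122.9  11. ] [456.3 122.9  10.9] top@16 [458.2 122.4  16. ]
cradle [628.  136.4  11.7] [627.1 136.4  11.5] top@16 [627.2 136.   16. ]
button [524.4 307.2  52.6] [524.1 307.2  52.5] top@16 [528.1 317.8  16. ]
blue [ 451.3 -111.9    6.8] [ 448.4 -111.8    6.7] top@16 [ 451.1 -110.6   16. ]
violet [465.7  15.6   9.7] [463.4  15.7   9.6] top@16 [465.4  15.7  16. ]
[[-0.915 -0.403 -0.   ]
 [-0.403  0.915  0.   ]
 [ 0.     0.    -1.   ]] 18.700000000000003 1.0
```

View pics/crop2.png

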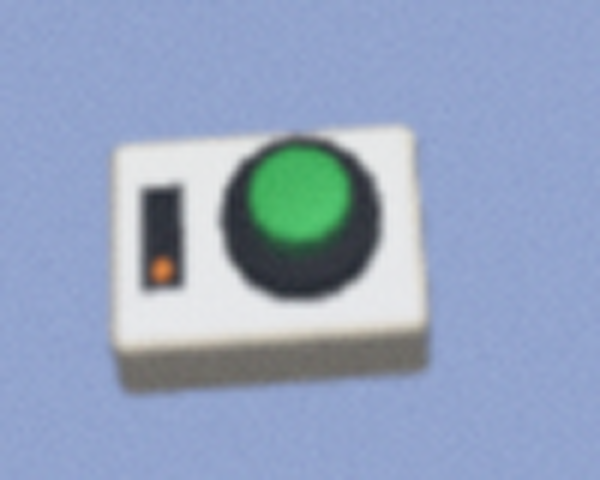

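>>> arm_command(commands=[-0.025,0.03,0,0,-0.029,0.034,0,0,-0.029,0.034,0,0,-0.029,0.034,0,0,-0.029,0.034,0,0], jaw=0)

```text
clock: 1.5
position: [314.9, -361.7, 229.2]
ee_rot: [-0.201, 0.98, -0.0, -0.0]
contact_force: [1.4, 0.3, 0.9]
gripper_width: 12.7
```

>>> arm_command(commands=[-0.029,0.034,0,0,-0.029,0.034,0,0,-0.029,0.034,0,0,-0.029,0.034,0,0,-0.029,0.034,0,0])

```text
clock: 2.0
position: [382.3, -140.0, 230.7]
ee_rot: [-0.201, 0.98, -0.002, 0.002]
contact_force: [1.2, -0.7, -0.4]
gripper_width: -0.1
```

```bash
cat > d.py <<'E'
import sys
from h import *
from scipy.spatial.transform import Rotation as Ro
s=arm.read_state();R=Ro.from_quat(s["ee_rot"]).as_matrix()
t=np.array([float(a) for a in sys.argv[1:4]])
print("t",s["clock"],"pos",s["position"].round(1),"tool delta mm",(R.T@(t-s["position"])).round(1),"tilt",R[:,2].round(3),"F",s["contact_force"].round(2),"w",round(s["gripper_width"],1))
E
python3 d.py 457.5 123 120
```

```text
t 2.0 pos [ 382.3 -140.   230.7] tool delta mm [-172.2  212.6  110.5] tilt [ 0.005 -0.002 -1.   ] F [ 1.19 -0.73 -0.37] w -0.1
```

>>> arm_command(commands=[-0.03,0.037,0,0,-0.03,0.037,0,0,-0.03,0.037,0,0,-0.03,0.037,0,0,-0.03,0.037,0,0])

```text
clock: 2.5
position: [448.1, 99.3, 233.8]
ee_rot: [-0.202, 0.979, -0.001, 0.006]
contact_force: [2.0, -1.4, 0.7]
gripper_width: 0.3
```

```bash
python3 d.py 457.5 123 120
```

```text
t 2.5 pos [448.1  99.3 233.8] tool delta mm [-16.7  18.7 113.9] tilt [ 0.012 -0.    -1.   ] F [ 2.   -1.37  0.66] w 0.3
```

>>> arm_command(commands=[-0.01,0.01,0,0,-0.004,0.005,0.025,0,0,0,0.03,0,0,0,0.03,0,0,0,0.02,0])

```text
clock: 3.0
position: [461.6, 127.3, 130.2]
ee_rot: [-0.206, 0.978, 0.001, 0.012]
contact_force: [-0.2, 0.2, -0.7]
gripper_width: 0.0
```

```bash
python3 d.py 457.5 123 38
```

```text
t 3.0 pos [461.6 127.3 130.2] tool delta mm [ 7.8 -2.  92. ] tilt [ 0.024  0.006 -1.   ] F [-0.23  0.18 -0.74] w 0.0
```

>>> arm_command(commands=[0.005,-0.001,0.02,0,0.002,-0.001,0.025,0,0,0,0.02,0,0,0,0.01,0,0,0,0.005,0])

```text
clock: 3.5
position: [457.1, 120.9, 45.9]
ee_rot: [-0.206, 0.979, -0.0, 0.011]
contact_force: [-0.6, -0.5, -0.4]
gripper_width: 0.1
```

```bash
python3 d.py 457.5 123 38; python3 - <<'E'
from h import *
a=arm.get_image("top");b=arm.get_image("side")
cv2.imwrite("pics/p1.png",np.hstack([cv2.resize(a[150:290,120:300],(396,308)),cv2.resize(b[150:290,220:400],(396,308))])[:,:,::-1])
E
```

```text
t 3.5 pos [457.1 120.9  45.9] tool delta mm [-1.   1.8  7.9] tilt [ 0.022  0.005 -1.   ] F [-0.6  -0.46 -0.41] w 0.1
```

View pics/p1.png

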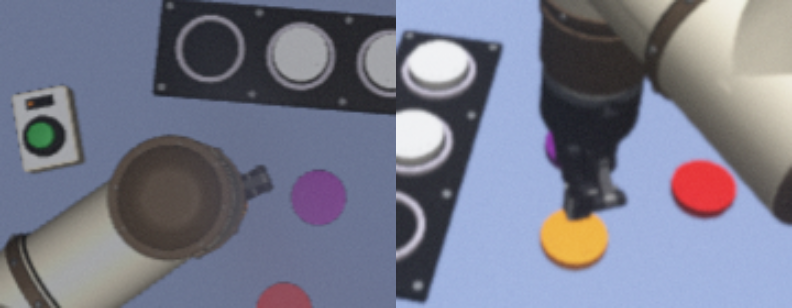

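The side crop shows the shut fingertips hovering over the amber lid, tip at (578,215) and lid at (575,238), with a clear gap. I'll lower slightly and hold.

>>> arm_command(commands=[-0.001,0.001,0.005,0,0,0,0.002,0,0,0,0,0,0,0,0,0,0,0,0,0])

```text
clock: 4.1
position: [460.1, 123.8, 41.8]
ee_rot: [-0.206, 0.978, 0.001, 0.015]
contact_force: [-0.0, 0.2, -0.2]
gripper_width: -0.1
```

>>> arm_command(commands=[0,0,0,0,0,0,0,0,0,0,0,0,0,0,0,0,0,0,0,0])

```text
clock: 4.6
position: [460.3, 124.0, 42.3]
ee_rot: [-0.206, 0.978, 0.001, 0.015]
contact_force: [-0.4, 0.0, -0.1]
gripper_width: -0.2
```

>>> arm_command(commands=[0,0,0,0,0,0,0,0,0,0,0,0,0,0,0,0,0,0,0,0])

```text
clock: 5.1
position: [460.2, 124.0, 42.2]
ee_rot: [-0.206, 0.978, 0.001, 0.015]
contact_force: [0.2, 0.5, 0.6]
gripper_width: -0.3
```

>>> arm_command(commands=[0,0,0,0,0,0,0,0,0,0,0,0,0,0,0,0,0,0,0,0])

```text
clock: 5.6
position: [460.3, 124.0, 42.2]
ee_rot: [-0.206, 0.978, 0.001, 0.015]
contact_force: [-0.9, -0.1, -0.0]
gripper_width: 0.1
```

>>> arm_command(commands=[0,0,0,0,0,0,0,0,0,0,0,0,0,0,0,0,0,0,0,0])

```text
clock: 6.1
position: [460.2, 124.0, 42.1]
ee_rot: [-0.206, 0.978, 0.001, 0.015]
contact_force: [0.4, 0.5, -0.2]
gripper_width: -0.3
```

>>> arm_command(commands=[0,0,0,0,0,0,0,0,0,0,0,0,0,0,0,0,0,0,0,0])

```text
clock: 6.6
position: [460.3, 124.0, 42.1]
ee_rot: [-0.206, 0.978, 0.001, 0.015]
contact_force: [0.4, -0.2, 0.6]
gripper_width: -0.2
```

```bash
python3 - <<'E'
from h import *
a=arm.get_image("top");b=arm.get_image("side")
cv2.imwrite("pics/p1b.png",cv2.resize(b[190:290,240:370],(780,600))[:,:,::-1])
E
python3 d.py 627 136.5 130
```

```text
t 6.7 pos [460.3 124.   42.2] tool delta mm [-160.2  -56.1  -82.9] tilt [ 0.029  0.009 -1.   ] F [-0.12  0.17  0.39] w 0.1
```

View pics/p1b.png

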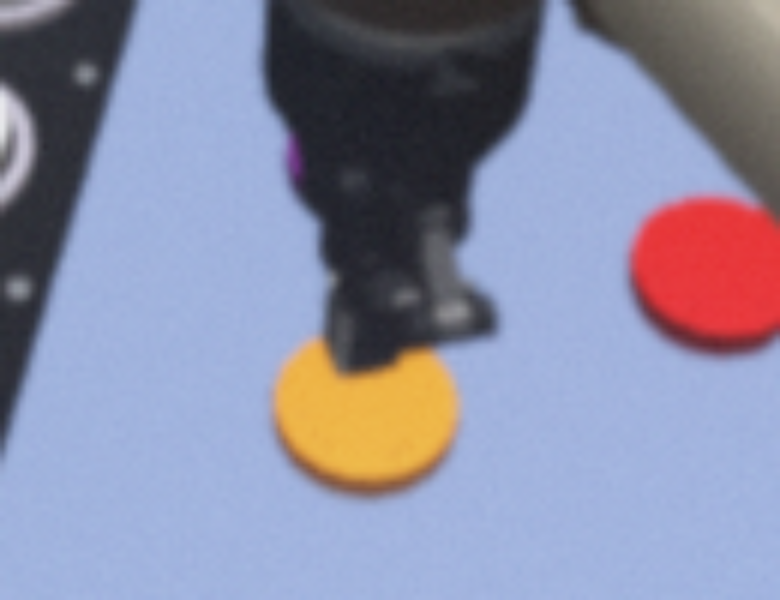

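The hold above amber lasted 2.6 s, with the tip about 3 mm from centre and the lid clear below it. Next is the empty cradle.

>>> arm_command(commands=[0,0,-0.03,0,0,0,-0.04,0,-0.02,-0.007,-0.01,0,-0.035,-0.012,0,0,-0.035,-0.012,0,0])

```text
clock: 7.2
position: [550.7, 130.2, 128.1]
ee_rot: [-0.207, 0.978, 0.001, 0.013]
contact_force: [0.5, 0.6, 0.1]
gripper_width: -0.3
```

```bash
python3 d.py 627 136.5 100
```

```text
t 7.2 pos [550.7 130.2 128.1] tool delta mm [-71.6 -25.   30. ] tilt [ 0.025  0.007 -1.   ] F [0.47 0.58 0.1 ] w -0.3
```

>>> arm_command(commands=[-0.03,-0.01,0,0,-0.025,-0.009,0,0,-0.01,-0.003,0.01,0,0,0,0.02,0,0,0,0,0])

```text
clock: 7.7
position: [625.5, 136.7, 97.4]
ee_rot: [-0.206, 0.978, 0.001, 0.014]
contact_force: [-0.3, -0.3, -0.9]
gripper_width: -0.0
```

```bash
python3 d.py 627 136.5 45
```

```text
t 7.7 pos [625.5 136.7  97.4] tool delta mm [ 0.1 -0.6 52.4] tilt [ 0.026  0.008 -1.   ] F [-0.25 -0.26 -0.87] w -0.0
```

>>> arm_command(commands=[0,0,0.02,0,0,0,0.02,0,0,0,0.008,0,0,0,0.003,0,0,0,0,0])

```text
clock: 8.2
position: [624.7, 137.2, 46.5]
ee_rot: [-0.207, 0.978, 0.001, 0.013]
contact_force: [0.4, 0.0, 1.0]
gripper_width: -0.3
```

```bash
python3 - <<'E'
from h import *
b=arm.get_image("side")
cv2.imwrite("pics/p2.png",cv2.resize(b[180:300,150:306],(780,600))[:,:,::-1])
E
python3 d.py 627 136.5 45
```

```text
t 8.25 pos [625.  137.3  46.9] tool delta mm [-1.5 -1.6  2. ] tilt [ 0.026  0.007 -1.   ] F [ 0.14 -0.12 -0.13] w -0.2
```

View pics/p2.png

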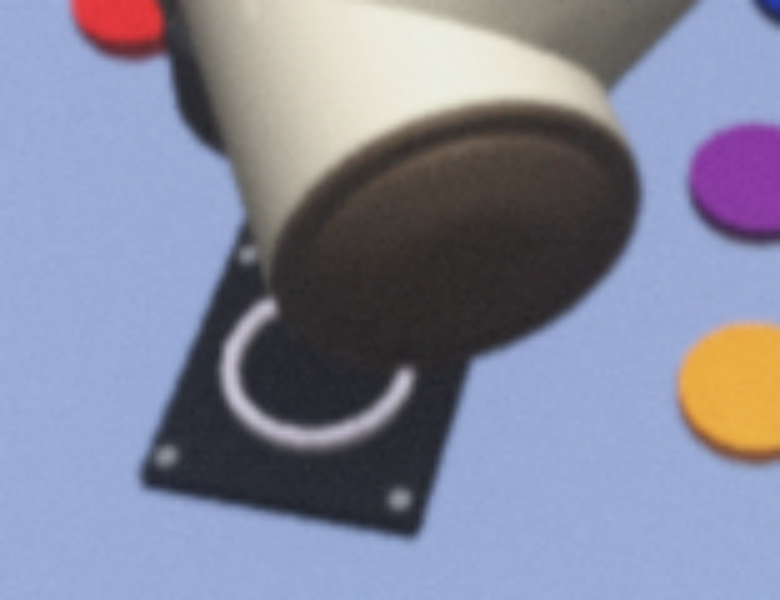

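The wrist hides the fingertips here, so I'm relying on the arm's pose against the measured cradle. The error is about 3 mm, and the grasp point is about 53 mm above the cradle origin. Holding now.

>>> arm_command(commands=[0,0,0,0,0,0,0,0,0,0,0,0,0,0,0,0,0,0,0,0])

```text
clock: 8.75
position: [626.6, 138.1, 50.6]
ee_rot: [-0.207, 0.978, 0.001, 0.017]
contact_force: [-0.7, 0.2, 0.2]
gripper_width: -0.2
```

>>> arm_command(commands=[0,0,0,0,0,0,0,0,0,0,0,0,0,0,0,0,0,0,0,0])

```text
clock: 9.25
position: [626.6, 138.0, 50.5]
ee_rot: [-0.207, 0.978, 0.001, 0.017]
contact_force: [0.1, -0.8, -0.8]
gripper_width: 0.1
```

>>> arm_command(commands=[0,0,0,0,0,0,0,0,0,0,0,0,0,0,0,0,0,0,0,0])

```text
clock: 9.75
position: [626.6, 138.0, 50.4]
ee_rot: [-0.207, 0.978, 0.001, 0.016]
contact_force: [0.2, 0.2, 0.5]
gripper_width: -0.1
```

>>> arm_command(commands=[0,0,0,0,0,0,0,0,0,0,0,0,0,0,0,0,0,0,0,0])

```text
clock: 10.25
position: [626.6, 138.0, 50.4]
ee_rot: [-0.207, 0.978, 0.001, 0.016]
contact_force: [0.7, -1.0, -0.2]
gripper_width: 0.0
```

>>> arm_command(commands=[0,0,0,0,0,0,0,0,0,0,0,0,0,0,0,0,0,0,0,0])

```text
clock: 10.75
position: [626.6, 138.0, 50.4]
ee_rot: [-0.207, 0.978, 0.001, 0.016]
contact_force: [-0.8, 0.2, -0.1]
gripper_width: 0.2
```

>>> arm_command(commands=[0,0,-0.03,0,0,0,-0.04,0,0,0,-0.04,0,0,0,0,0,0,0,0,0])

```text
clock: 11.25
position: [622.3, 136.5, 162.7]
ee_rot: [-0.207, 0.978, 0.001, 0.014]
contact_force: [0.2, -0.5, -1.0]
gripper_width: -0.2
```

```bash
python3 d.py 525 307.5 120
```

```text
t 11.25 pos [622.3 136.5 162.7] tool delta mm [ 20.9 195.9  41.3] tilt [ 0.028  0.008 -1.   ] F [ 0.22 -0.49 -1.02] w -0.2
```

>>> arm_command(commands=[0.004,0.035,0,0,0.004,0.04,0,0,0.004,0.04,0,0,0.004,0.035,0,0,0.002,0.02,0,0])

```text
clock: 11.75
position: [534.8, 285.6, 157.1]
ee_rot: [-0.203, 0.979, -0.001, 0.012]
contact_force: [0.5, -0.5, -0.3]
gripper_width: 0.1
```

```bash
python3 d.py 525 307.5 80
```

```text
t 11.75 pos [534.8 285.6 157.1] tool delta mm [ 2.1 24.5 76.9] tilt [ 0.024  0.004 -1.   ] F [ 0.49 -0.47 -0.34] w 0.1
```

>>> arm_command(commands=[0.001,0.015,0.01,0,0,0.008,0.02,0,0,0,0.02,0,0,0,0.015,0,0,0,0,0])

```text
clock: 12.25
position: [522.3, 308.7, 83.4]
ee_rot: [-0.205, 0.979, -0.002, 0.009]
contact_force: [0.6, -0.1, 0.8]
gripper_width: 0.2
```

```bash
python3 - <<'E'
from h import *
b=arm.get_image("side");a=arm.get_image("top")
cv2.imwrite("pics/p3.png",np.hstack([cv2.resize(b[264:384,190:310],(400,400)),cv2.resize(a[150:270,80:200],(400,400))])[:,:,::-1])
E
python3 d.py 525 307.5 65
```

```text
t 12.35 pos [523.7 309.6  85.9] tool delta mm [ 0.1 -2.3 20.9] tilt [ 0.022  0.002 -1.   ] F [1.36 0.82 0.03] w -0.2
```

View pics/p3.png

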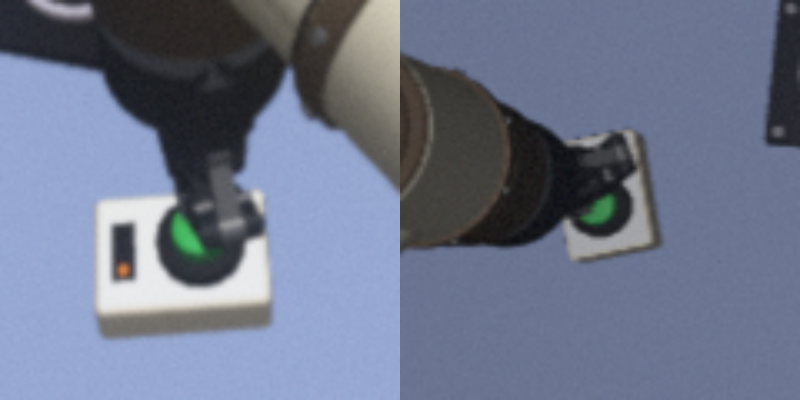

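```bash
python3 - <<'E'
from h import *
s=arm.read_state()["position"]
for n,ox,oy in(("side",190,264),("top",80,150)):
    c=arm.camera_info(n);W=np.linalg.inv(np.array(c["world_from_camera"]));K=np.array(c["camera_matrix"])
    for nm,q in(("tcp",s),("btn",np.array([525,307.5,56])),("tcp@56",np.r_[s[:2],56])):
        p=(W@np.r_[q,1])[:3];d=p[:2]/p[2];d=d*(1+c["k1"]*(d@d));u=K[:2,:2]@d+K[:2,2]
        off=(0 if n=="side" else 400)
        print(n,nm,u.round(1),"crop",((u-[ox,oy])/0.3).round()+[off,0])
E
```

```text
side tcp [248.5 323.7] crop [195. 199.]
side btn [248.7 331.1] crop [196. 224.]
side tcp@56 [249.3 332.5] crop [198. 228.]
top tcp [133.2 210.2] crop [577. 201.]
top btn [138.  211.1] crop [593. 204.]
top tcp@56 [137.1 211.6] crop [590. 205.]
```

>>> arm_command(commands=[0,-0.002,0.008,0,0,0,0.008,0,0,0,0.004,0,0,0,0.002,0,0,0,0,0])

```text
clock: 12.85
position: [526.7, 307.9, 64.3]
ee_rot: [-0.205, 0.979, -0.0, 0.013]
contact_force: [0.2, 0.3, 0.7]
gripper_width: -0.0
```

```bash
python3 d.py 525 307.5 55
```

```text
t 12.85 pos [526.7 307.9  64.3] tool delta mm [2.  0.4 9.3] tilt [ 0.025  0.005 -1.   ] F [0.22 0.26 0.7 ] w -0.0
```

>>> arm_command(commands=[0.001,0,0.004,0,0,0,0.004,0,0,0,0.003,0,0,0,0.003,0,0,0,0.003,0])

```text
clock: 13.35
position: [526.6, 308.0, 50.7]
ee_rot: [-0.206, 0.979, -0.0, 0.014]
contact_force: [-9.4, -3.2, 27.9]
gripper_width: 0.1
```

The wrist force is 28 N at z = 50.7, well above the 5 N spring, so the button is at its stop. I'll hold briefly, then lift.

>>> arm_command(commands=[0,0,0.001,0,0,0,0.001,0,0,0,-0.01,0,0,0,-0.02,0,0,0,-0.03,0])

```text
clock: 13.85
position: [523.2, 306.3, 109.3]
ee_rot: [-0.206, 0.979, -0.002, 0.011]
contact_force: [0.6, 0.2, -0.8]
gripper_width: -0.1
```

>>> arm_command(commands=[0,0,-0.04,0,0,0,-0.04,0,0,0.03,-0.02,0,0,0.04,0,0,0,0.04,0,0])

```text
clock: 14.35
position: [478.9, 407.1, 219.7]
ee_rot: [-0.202, 0.979, 0.001, 0.015]
contact_force: [0.5, 0.6, -0.2]
gripper_width: -0.1
```

```bash
python3 d.py 525 307.5 55; python3 - <<'E'
from h import *
b=arm.get_image("side");a=arm.get_image("top")
a0=cv2.imread("pics/top0.png")[:,:,::-1]
cv2.imwrite("pics/p4.png",np.hstack([cv2.resize(a,(400,300)),cv2.resize(b,(400,300))])[:,:,::-1])
cv2.imwrite("pics/p4d.png",cv2.convertScaleAbs(cv2.absdiff(a,np.ascontiguousarray(a0)),alpha=3)[:,:,::-1])
E
```

```text
t 14.35 pos [478.9 407.1 219.7] tool delta mm [   2.  -109.   165.2] tilt [ 0.029  0.008 -1.   ] F [ 0.47  0.56 -0.21] w -0.1
```

View pics/p4.png

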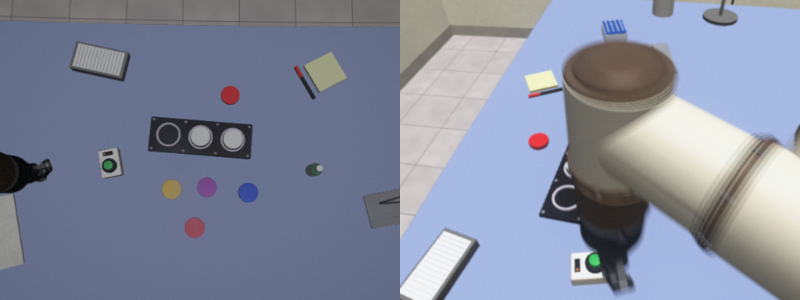

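View pics/p4d.png

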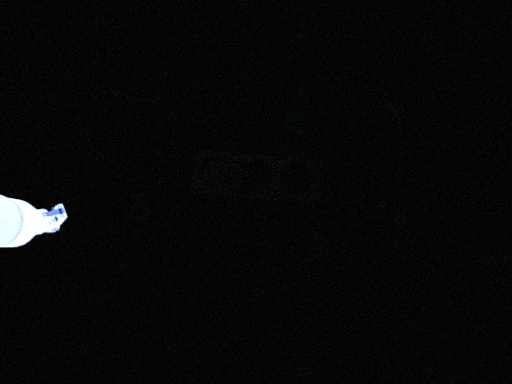

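>>> arm_command(commands=[0,0,0,0,0,0,0,0,0,0,0,0,0,0,0,0,0,0,0,0])

```text
clock: 14.95
position: [478.1, 407.6, 218.2]
ee_rot: [-0.204, 0.979, 0.0, 0.014]
contact_force: [-0.5, 0.3, -0.8]
gripper_width: -0.2
```

```bash
python3 d.py 525 307.5 55; python3 -c "
from bench import arm
print(arm.job_done())"
```

```text
t 14.95 pos [478.1 407.6 218.2] tool delta mm [   1.6 -109.7  163.8] tilt [ 0.028  0.007 -1.   ] F [-0.49  0.26 -0.77] w -0.2
the job is handed in; nothing more can be done
None
```

I pointed at the amber dish, then at the empty cradle, pressed the green button and backed off. The job was handed in at about 15 s; no verdict is reported.

- **Pointing:** With the fingers shut, I held for about 2.5 s over each target, roughly 2–3 mm from the measured centre. The tips were about 26 mm above the amber lid and 30 mm above the cradle rim.
- **Button:** I pressed until the wrist force reached 28 N with the tip at z of about 51 mm, then lifted off. The spring needs only 5 N, so I took this as the stop; the button's travel itself cannot be read.
- **Last checks:** The overhead picture after the press, compared with the first one, shows no change apart from the arm. All dishes and the bottle are where they began and the button looks up. The contact force is near zero.
- **Not confirmed or off:**
  - The arm hid the tips at the cradle, so that position rests on the arm's own pose reading.
  - The tool ended up tilted about 0.03 rad from vertical, which shifts the grasp point by less than 1 mm.
  - The two cameras disagreed by about 2–3 mm, and their combined heights came out about 5 mm low.

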